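Set a tier in the kiln

TASK

Set up a tier of kiln furniture on the grey kiln shelf: stand the post with the blue top on the blue spot and the post with the orange top on the orange spot, with the clay vase standing midway between them in the middle of the shelf. Then lay the buff tile across the tops of the two posts, squarely along the shelf and centred over the vase, and last stand the mint-green cup upright on the tile, right above the blue-topped post. Leave the short plain post and the glaze jar where they are.

Things in the scene. Friction and masses are not known exactly. Their poses are not given: they have to be found in the camera images.
- post_blue_mid (a point): Kiln post with the BLUE top: an upright cream ceramic cylinder, 40 mm across, 75 mm tall, about 0.2 kg, its top face and the uppermost 20 mm painted blue (small dark dot in the middle of the top). The point is the post's centre, half-way up (37.5 mm above its foot); z is up along its axis.
- post_orange_mid (a point): Kiln post with the ORANGE top: as the blue-topped one (40 mm across, 75 mm tall, about 0.2 kg) but painted orange. The point is its centre, half-way up; z is up along its axis.
- vase_mid (a point): Small grey-brown clay vase, hollow, about 0.1 kg, 60 mm tall: a cone from 54 mm across at the foot to 36 mm at 40 mm height, then a straight round neck 36 mm across from 40 mm up to the open rim at 60 mm (wall 4 mm). The straight neck is the place to grip. The point is on its axis, half-way up (30 mm above its foot); z is up.
- tile_mid (a point): Flat rectangular buff-orange kiln tile, lying flat on the table: 220 mm long (its x axis), 56 mm wide (its y axis), 12 mm thick, about 0.3 kg. The point is its centre, half-way through its thickness (6 mm above its underside).
- cup_mid (a point): Mint-green cup without handle, hollow, about 0.1 kg, 45 mm tall, 48 mm across at the foot and 52 mm at the rim, standing mouth up. The point is on its axis, half-way up (22.5 mm above its foot); z is up.
- kiln_shelf: Grey kiln shelf, a slab lying fixed on the table: 120 mm (its x axis) by 260 mm (its y axis, the long way), 15 mm thick. The origin is the centre of its underside, on the table; its top is 15 mm above that. It carries the two painted spots, 70 mm to either side of its centre along its long axis.
- spot_blue: Blue painted round spot on the kiln shelf, 56 mm across and flat (under 1 mm). The origin is its centre, on the shelf's top (15 mm above the table). It may be at either end of the shelf.
- spot_orange: Orange painted round spot on the kiln shelf, at the other end, as the blue one, 140 mm from it centre to centre. The origin is its centre, on the shelf's top.
- short_post_mid (a point): A short plain kiln post, a bystander, not to be used: cream cylinder 40 mm across, only 40 mm tall, no paint, a dark dot on its top. The point is its centre, 20 mm above the table.
- glaze_jar_mid (a point): Jar of glaze, a bystander: amber-brown, 60 mm across, 85 mm tall, black cap. It stands on the table near the far side of the shelf. The point is its centre, half-way up.

How it is judged:
By the outcome, as a careful person would: the job done as asked, in the order asked, and still so for the second after the job is handed in, with the robot touching nothing.
It also fails if it takes over 131 s, if anything falls off the work surface, if the arm or the gripper's body presses on something with over 40 N, if the wrist force passes 120 N, or if a joint passes its speed limit or range.

ROBOT

A 6-joint arm with a two-finger parallel gripper is mounted at the origin on the work surface. World frame = base frame: x ahead of the robot, y to its left, z up, the work surface at z = 0. Lengths are in m, angles in rad, forces in N, time in s.
With the tool pointing down it reaches from about 0.3 to 0.775 m from the base axis. Payload 14.6 kg.
Tool frame: the origin (TCP) lies on the mounting face of the last link; the fingertips stand 199 mm ahead of it and the grasp point (between the pads) lies 180 mm ahead of it; z points along the fingers, y is the direction in which the jaws open and shut (so a half turn about z gives the same grasp; the last joint's range is limited). The gripper opens to 94 mm and grips with 3 to 60 N. Pads are 16 mm wide; open, the fingers measure 119 mm over their backs; the gripper's body (75 mm by 177 mm) begins 78 mm behind the grasp point.
Start: joints at [1.068, 0.3, 1.521, -0, 1.321, -0.067], TCP at [0.232, 0.499, 0.405] pointing down, gripper open.
Joint ranges: [-3.03, 3.03], [-0.79, 2.21], [0.23, 2.52], [-1.04, 4.18], [0, 3.07], [-2.55, 2.55]. Speed limits (rad/s): [2.22, 2.22, 2.57, 3.14, 3.14, 3.14].

INTERFACE

Orientations are given as [roll, pitch, yaw] about the fixed x, y, z axes, in that order (R = Rz(yaw) Ry(pitch) Rx(roll)).
In Python, from station import sensors, vision, job gives the robot as it stands. The module is installed in compiled form; this text tells all that it offers.
- The arm moves only by the tool arm_command, never from a script. Its argument "plan" is one flat list of numbers, 5 for each row, row after row: the closure, from -1 (fully open) to 1 (shut), so that 0 is half open, then the shift along the world's x, y, z scaled (see below), then the turn about the world's z scaled (see below). A call has 1 to 20 rows; each row is the pose to reach, as a shift and turn from the pose commanded when the call began; what a row does not reach only later rows make up. The controller multiplies each number of a shift by 400 mm and each number of a turn by 120 degrees. A row lasts 1/10 s, in which the tool goes at most 50 mm and 8.59 degrees, less where a joint would pass 70% of its speed; a pose out of reach is approached as far as the arm can. A call with a number of a shift or a turn outside -1 to 1 is refused whole. A call with a gripper value outside its range is refused whole. The fingers move at their own pace and stop on an object; "newtons" is the grip in N (left out, the last holds). Time passes only in rows, so rows that repeat a pose let the fingers close. It gives the time, the measured TCP pose, the force and the opening at its end, in the units of the state.
- sensors.get_obs(): the state, without advancing time (a new reading comes with each control period).
- vision.camera(name): name is "side" or "top" or "wrist"; returns the picture (400x640x3 uint8, blue, green, red); there is no depth.
- vision.camera_params(name): a dict with "intrinsics" (3x3 intrinsics, pixels), "rvec" (rotation vector, rad) and "tvec" (3), from world to camera coordinates, as OpenCV has them. Camera axes: x right, y down, z forward; pixel columns grow to the right and rows downward; lengths in m; the calibration is good to about 2 mm. A picture is of the moment at which its call begins: read the wrist's pose just before it. camera_params takes no time and is no camera call; for the wrist camera it gives the pose at the moment of the call.
- job.hand_in(): hands the job in, once; it reports no verdict.
Trained networks look in the newest picture that a camera, given by its name, has taken for a name from the list of things; names that differ only in an ending like _2 or _b are one class to them, and where a whole thing is asked for, a point or a joint stands for the part that bears it (a point fixed in the world has none). Each returns a list of dicts, best first, with "confidence" (0 to 1); they miss things now and then, are a little off and sometimes report something else, mostly with a low value. They report only what shows in the picture. A call takes as long as a camera call.
- vision.search_frame(name, camera): "at" ([row, column] in pixels, amid what is visible of it).
- vision.silhouettes(name, camera): "mask" (400x640 bool, what is visible of it) and "at" ([row, column] in pixels, amid what is visible of it).
- vision.pinpoint(name, camera): "at" ([row, column] in pixels: a listed point, or the origin of a listed thing).
The state is a dict: "time_s": time; "qpos": joint angles; "joint_vel": joint speeds; "tau": joint torques, N m; "ee_pos": TCP position; "eef_rot": TCP orientation; "force": force on the tool from outside, world axes, zero at the start; "moment": the same for the moment, N m; "grip_width": finger opening in m.
Only numpy, scipy, OpenCV 4.12 (cv2) and the standard library are available. Lean on these libraries where they do the work, as an engineer would, in place of code of your own. Each camera call takes 0.05 s, during which the arm holds its last target.

## Working session

There is one attempt and no reset: what is moved stays moved. The work goes in short steps, Python scripts to look and compute and a tool call to move; the robot and the scene stay as the last step left them, time stands still between calls to the robot, and variables do not carry over. Pictures are saved under pics/ and viewed, and the job is handed in when it is done.

Besides the shell and the picture viewer there is one more tool, called as name(argument=value, ...) on one line, values as JSON. arm_command: Moves the arm, as the interface text tells. Its arguments: {"type":"object","properties":{"plan":{"type":"array"},"newtons":{"type":"number"}},"required":["plan"]}

```bash
mkdir -p pics; python3 - <<'E'
from station import sensors, vision
import cv2
o=sensors.get_obs()
print({k:(v if not hasattr(v,'round') else v) for k,v in o.items()})
for c in ("side","top","wrist"):
    cv2.imwrite(f"pics/{c}0.png",vision.camera(c))
    print(c,vision.camera_params(c))
E
```

```text
{'time_s': 0.0, 'qpos': array([ 1.06841453e+00,  3.00503450e-01,  1.52159971e+00, -4.62039765e-05,
        1.32066828e+00, -6.66067315e-02]), 'joint_vel': array([-0.00095588, -0.0008338 , -0.00057888,  0.00045667,  0.00184724,
       -0.00114984]), 'tau': array([ 2.69125208e-03, -5.31788313e+01, -3.52749753e+01,  7.09518464e-02,
        2.42085446e-02, -1.11345917e-04]), 'ee_pos': array([0.23215722, 0.4985692 , 0.40406056]), 'eef_rot': array([-3.14041350e+00, -3.38035633e-05,  2.70582903e+00]), 'force': array([ 0.61761965, -0.00634063,  0.37651301]), 'moment': array([ 0.00507327, -0.05741847,  0.00612364]), 'grip_width': 0.0940233388054708}
side {'intrinsics': array([[376.68764232,   0.        , 314.78516499],
       [  0.        , 376.68764232, 201.99801534],
       [  0.        ,   0.        ,   1.        ]]), 'rvec': array([ 2.1019499 , -0.39461008,  0.24363467]), 'tvec': array([-0.51943832,  0.16489508,  0.90718884])}
top {'intrinsics': array([[440.43584509,   0.        , 312.31715872],
       [  0.        , 440.43584509, 196.77619486],
       [  0.        ,   0.        ,   1.        ]]), 'rvec': array([ 2.10789385, -2.16075196,  0.13250599]), 'tvec': array([1.91297504e-04, 5.53326618e-01, 1.00067686e+00])}
wrist {'intrinsics': array([[287.79114732,   0.        , 316.47632983],
       [  0.        , 287.79114732, 202.36328443],
       [  0.        ,   0.        ,   1.        ]]), 'rvec': array([-2.44446713, -1.55926638, -0.21589759]), 'tvec': array([-0.5490895 , -0.02847489,  0.39157328])}
```

View pics/top0.png

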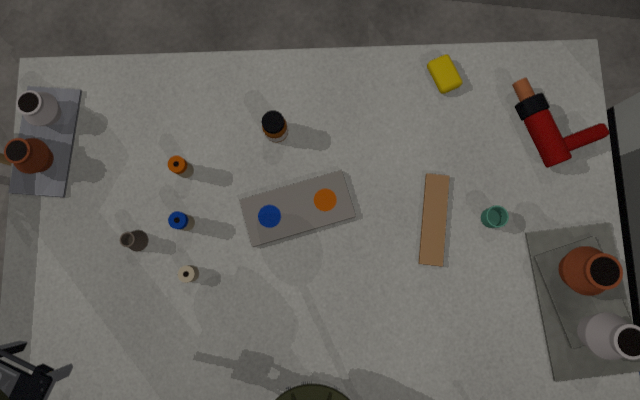

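View pics/side0.png

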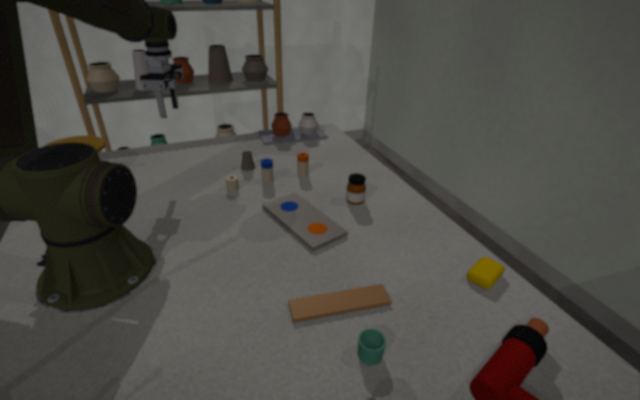

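View pics/wrist0.png

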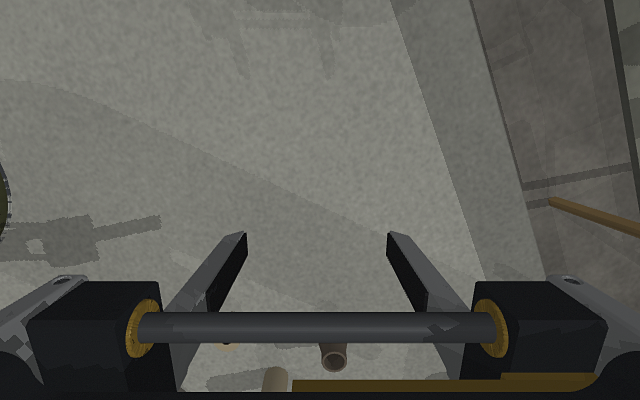

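The top view shows the orange post at about (col 177, row 164), the blue post at (177, 220), the vase at (130, 240), the short post at (187, 274), and the jar at (274, 125). The shelf centre is at (298, 208) with the blue spot on the left at (269, 216) and the orange spot at (325, 200). The tile is at (434, 219) and the cup at (494, 216). The wrist view shows the vase near (333, 355).

```bash
cat > h.py <<'E'
import numpy as np, cv2
from station import sensors, vision
def P(c):
    p=vision.camera_params(c); R=cv2.Rodrigues(np.array(p['rvec']))[0]
    return np.array(p['intrinsics']),R,np.array(p['tvec']).ravel()
def pix2w(rc,z,c,pp=None):
    K,R,t=pp or P(c)
    d=R.T@np.linalg.solve(K,[rc[1],rc[0],1.]); o=-R.T@t
    return o+d*(z-o[2])/d[2]
def w2pix(w,c,pp=None):
    K,R,t=pp or P(c); x=K@(R@np.array(w)+t); return np.array([x[1],x[0]])/x[2]
Z=dict(post_blue_mid=.0375,post_orange_mid=.0375,vase_mid=.03,tile_mid=.006,cup_mid=.0225,kiln_shelf=0,spot_blue=.015,spot_orange=.015,short_post_mid=.02,glaze_jar_mid=.0425)
E
python3 - <<'E'
from h import *
from station import sensors,vision
np.set_printoptions(precision=4,suppress=True)
for c in("top","side"):
    vision.camera(c)
    for n,z in Z.items():
        r=vision.pinpoint(n,c)
        for d in r[:2]: print(c,n,round(d['confidence'],2),np.round(d['at'],1),pix2w(d['at'],z,c)[:2])
    if c=="top":
        for n in("tile_mid","kiln_shelf"):
            d=vision.silhouettes(n,c)[0]; m=d['mask'].astype(np.uint8)
            z=.012 if n=="tile_mid" else .015
            cn=max(cv2.findContours(m,0,1)[0],key=cv2.contourArea)
            w=np.array([pix2w((p[0][1],p[0][0]),z,c)[:2] for p in cn],np.float32)
            print(n,d['confidence'],cv2.minAreaRect(w))
print(sensors.get_obs()['time_s'])
E
```

```text
top post_blue_mid 0.73 [219.7 178.4] [0.5071 0.3054]
top post_orange_mid 0.83 [171.2 180.7] [0.6244 0.3023]
top post_orange_mid 0.74 [239.2 132.3] [0.4637 0.4141]
top vase_mid 0.73 [239.8 128.3] [0.4629 0.4269]
top tile_mid 0.65 [215.3 434.4] [ 0.5053 -0.3062]
top tile_mid 0.56 [213.5 491.4] [ 0.5062 -0.4427]
top cup_mid 0.86 [212.1 491.2] [ 0.5079 -0.4362]
top cup_mid 0.43 [218.4 177.6] [0.5119 0.3123]
top kiln_shelf 0.59 [207.1 298.4] [0.5345 0.0221]
top spot_blue 0.98 [217.4 270.4] [0.5094 0.0893]
top spot_orange 0.57 [199.4 324.6] [ 0.5498 -0.0425]
top spot_orange 0.57 [216.3 434.4] [ 0.502  -0.3038]
top short_post_mid 0.71 [269.9 189.2] [0.3888 0.2827]
top glaze_jar_mid 0.69 [127.9 272.8] [0.724  0.0783]
tile_mid 0.62 ((0.49688994884490967, -0.3047672510147095), (0.06338613480329514, 0.22369398176670074), 82.73143005371094)
kiln_shelf 0.72 ((0.38164597749710083, 0.28817126154899597), (0.04600081592798233, 0.03752441704273224), 88.7451400756836)
side post_blue_mid 0.69 [171.6 267.3] [0.5018 0.2905]
side post_blue_mid 0.33 [222.3 301.5] [ 0.5077 -0.0304]
side post_orange_mid 0.64 [163.9 302.7] [0.6352 0.3051]
side post_orange_mid 0.55 [168.8 268.3] [0.5107 0.3094]
side vase_mid 0.74 [204.9 291. ] [0.513  0.0745]
side vase_mid 0.69 [162.7 247.4] [0.4574 0.3953]
side tile_mid 0.68 [303.7 339.5] [ 0.4946 -0.3075]
side cup_mid 0.56 [348.6 370.4] [ 0.4944 -0.443 ]
side kiln_shelf 0.66 [219.8 301. ] [0.5291 0.0322]
side spot_blue 0.65 [208.8 289.4] [0.5089 0.078 ]
side spot_orange 0.69 [226.6 320.6] [ 0.5615 -0.0385]
side short_post_mid 0.54 [182.5 230.9] [0.3763 0.2887]
side glaze_jar_mid 0.8 [190.7 356.9] [0.725  0.0631]
1.35
```

```bash
python3 - <<'E'
from h import *
np.set_printoptions(precision=4,suppress=True)
im=cv2.imread("pics/top0.png"); hsv=cv2.cvtColor(im,cv2.COLOR_BGR2HSV)
for n,(c,r) in dict(ob=(177,164),bb=(178,220),tile=(434,215),cup=(495,216),spb=(269,216),spo=(325,200),shelf=(298,208),table=(230,260),tshad=(205,228),vase=(140,240),vin=(127,240)).items(): print(n,im[r,c],hsv[r,c])
cv2.imwrite("pics/topz.png",cv2.resize(im[80:300,100:370],None,fx=2.9,fy=2.7,interpolation=cv2.INTER_CUBIC))
pp=P("top")
def blob(mask,near,z,nm,rect=False):
    n,l,s,cc=cv2.connectedComponentsWithStats(mask.astype(np.uint8))
    i=min(range(1,n),key=lambda k:np.hypot(*(cc[k]-near))+(1e3 if s[k,4]<30 else 0))
    print(nm,s[i],cc[i],pix2w(cc[i][::-1],z,"top",pp)[:2])
    if rect:
        cn=max(cv2.findContours((l==i).astype(np.uint8),0,1)[0],key=cv2.contourArea)
        w=np.array([pix2w((p[0][1],p[0][0]),z,"top",pp)[:2] for p in cn],np.float32)*1000
        print("   ",cv2.minAreaRect(w))
H,S,V=[hsv[...,i].astype(int) for i in range(3)]
blue=(H>100)&(H<125)&(S>150); orange=(H<20)&(S>200)
blob(blue,(269,216),.015,"spb");blob(orange,(325,200),.015,"spo")
blob(blue,(178,220),.075,"pb");blob(orange,(177,164),.075,"po")
blob((H<20)&(S>90)&(S<215),(434,215),.012,"tile",True)
blob((H>60)&(H<100)&(S>80),(494,216),.04,"cup")
E
```

```text
ob [12 15 18] [15 85 18]
bb [13 14 18] [ 6 71 18]
tile [ 65  90 117] [ 14 113 117]
cup [65 75 44] [ 80 105  75]
spb [98 43 14] [110 219  98]
spo [  8  67 127] [ 15 239 127]
shelf [ 90  95 100] [ 15  26 100]
table [115 121 123] [ 23  17 123]
tshad [ 96  99 101] [ 18  13 101]
vase [33 35 43] [ 6 59 43]
vin [26 30 35] [13 66 35]
spb [258 205  23  22 387] [268.9767 215.8243] [0.5133 0.0927]
spo [314 189  22  22 371] [324.593  199.5768] [ 0.5493 -0.0425]
pb [168 212  20  17 240] [177.6458 220.0833] [0.5024 0.2947]
po [168 156  19  18 227] [177.0396 164.6608] [0.632 0.299]
tile [ 419  174   30   92 2154] [433.6035 219.6291] [ 0.4944 -0.3021]
    ((496.6837158203125, -302.3328857421875), (56.572792053222656, 218.23292541503906), 82.02985382080078)
cup [481 206  27  21 455] [494.4132 216.633 ] [ 0.4953 -0.436 ]
```

View pics/topz.png

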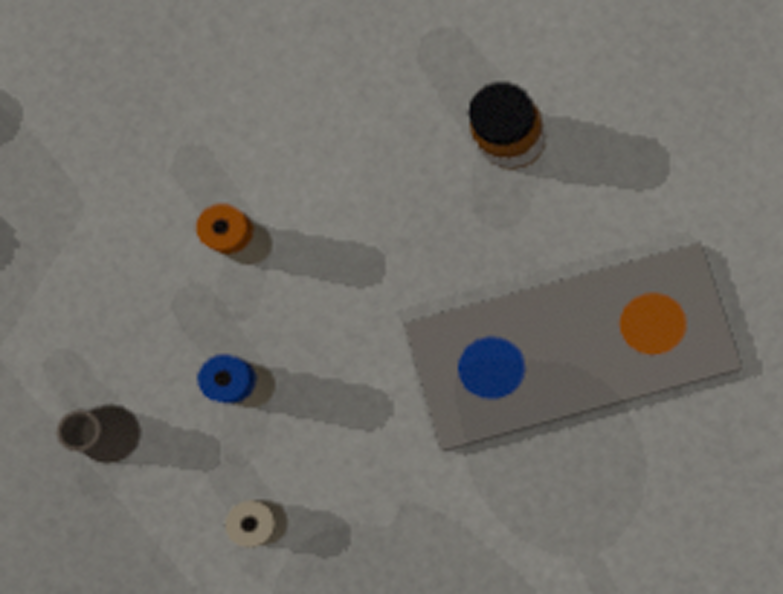

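```bash
python3 - <<'E'
from h import *
np.set_printoptions(precision=4,suppress=True)
im=cv2.imread("pics/top0.png"); g=cv2.cvtColor(im,cv2.COLOR_BGR2GRAY).astype(float)
pp=P("top"); V=im.max(2).astype(float)
for n,(c,r),z in (("ob",(177,164),.075),("bb",(177,220),.075),("short",(186,274),.04)):
    w=np.clip(45-V[r-6:r+7,c-6:c+7],0,None)
    yy,xx=np.mgrid[r-6:r+7,c-6:c+7]; p=((w*yy).sum()/w.sum(),(w*xx).sum()/w.sum())
    print(n,p,pix2w(p,z,"top",pp)[:2])
print("vase",pix2w((239.3,127.2),.06,"top",pp))
s=cv2.imread("pics/side0.png")
for n,w in dict(pb=(.504,.296,.075),po=(.634,.30,.075),vase=(.463,.415,.06),cup=(.497,-.436,.045),sb=(.5133,.0927,.015),so=(.5493,-.0425,.015)).items():
    p=w2pix(w,"side");print(n,p); cv2.circle(s,(int(round(p[1])),int(round(p[0]))),1,(0,255,0),-1)
cv2.imwrite("pics/s1.png",cv2.resize(s[130:380,200:400],None,fx=3,fy=2.4,interpolation=cv2.INTER_CUBIC))
t=cv2.imread("pics/top0.png");cv2.imwrite("pics/cup1.png",cv2.resize(t[180:260,430:530],None,fx=7,fy=7,interpolation=cv2.INTER_CUBIC))
cv2.imwrite("pics/vase1.png",cv2.resize(t[200:280,100:200],None,fx=7,fy=7,interpolation=cv2.INTER_CUBIC))
E
```

```text
ob (np.float64(163.54102564102564), np.float64(175.51538461538462)) [0.6348 0.3026]
bb (np.float64(219.69032258064516), np.float64(176.20645161290324)) [0.5034 0.298 ]
short (np.float64(273.585635359116), np.float64(185.49171270718233)) [0.3808 0.2852]
vase [0.4624 0.4162 0.06  ]
pb [160.818 266.936]
po [154.8286 302.9029]
vase [152.6307 247.0213]
cup [337.4406 370.9497]
sb [206.0446 289.219 ]
so [228.2952 317.1058]
```

View pics/s1.png

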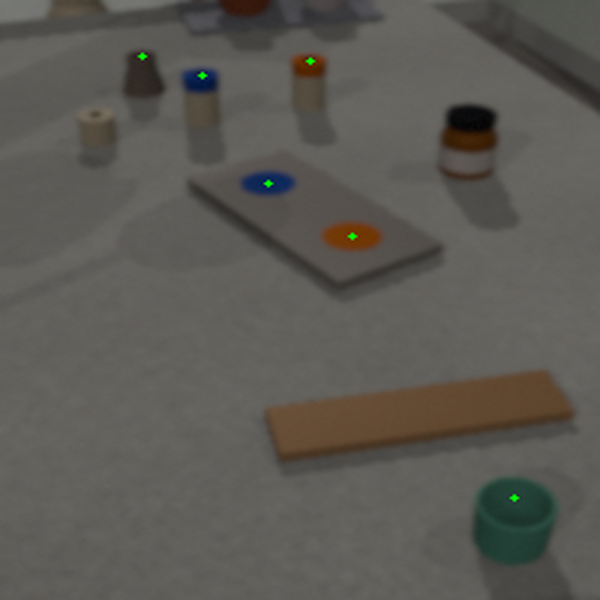

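View pics/cup1.png

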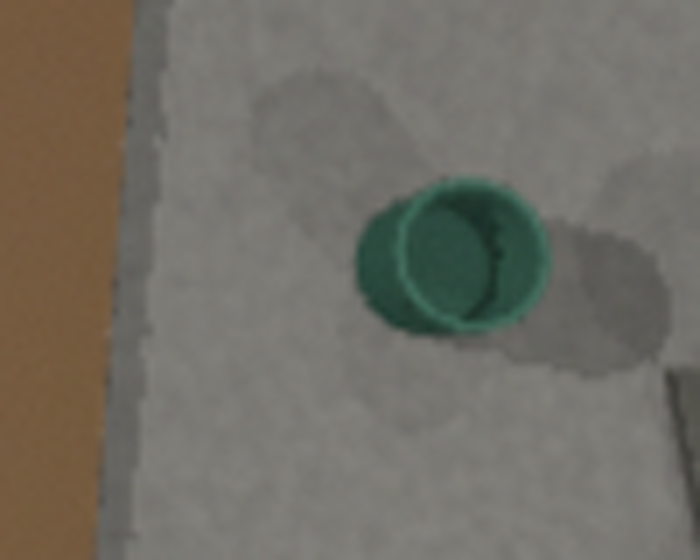

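View pics/vase1.png

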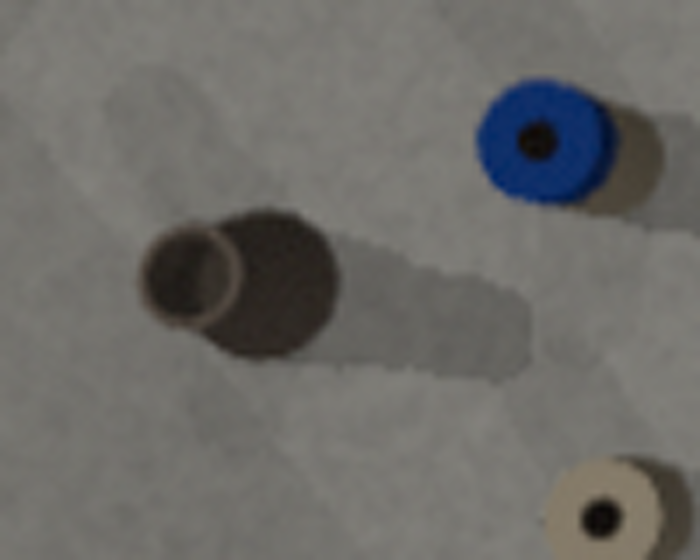

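The blue spot and orange spot are 139.9 mm apart, as they should be, and projecting my measured points into the side view lands on the right features. I'll move above the blue post.

arm_command(plan=[-1,0.678,-0.5015,-0.21,-0.4175,-1,0.678,-0.5015,-0.21,-0.4175,-1,0.678,-0.5015,-0.21,-0.4175,-1,0.678,-0.5015,-0.21,-0.4175,-1,0.678,-0.5015,-0.21,-0.4175,-1,0.678,-0.5015,-0.21,-0.4175,-1,0.678,-0.5015,-0.21,-0.4175,-1,0.678,-0.5015,-0.21,-0.4175,-1,0.678,-0.5015,-0.21,-0.4175,-1,0.678,-0.5015,-0.21,-0.4175], newtons=20)

```text
time_s: 2.35
ee_pos: [0.5028, 0.2986, 0.321]
eef_rot: [3.141, -0.0, 1.832]
force: [0.1, -0.3, 0.5]
grip_width: 0.0939
```

```bash
python3 - <<'E'
from h import *
np.set_printoptions(precision=4,suppress=True)
o=sensors.get_obs();print(o['ee_pos'],o['eef_rot'],o['force'])
im=vision.camera("wrist");cv2.imwrite("pics/w1.png",im)
pp=P("wrist");print(-pp[1].T@pp[2])
for w in((.5034,.298,.075),(.6348,.3026,.075),(.5133,.0927,.015),(.5493,-.0425,.015)): print(w2pix(w,"wrist",pp))
E
```

```text
[0.5028 0.2986 0.321 ] [ 3.1413 -0.0002  1.8322] [ 0.1269 -0.2561  0.4664]
[0.4816 0.3756 0.3006]
[221.3588 317.512 ]
[253.9157 466.5739]
[359.8805 281.4021]
[443.702  284.6134]
```

View pics/w1.png

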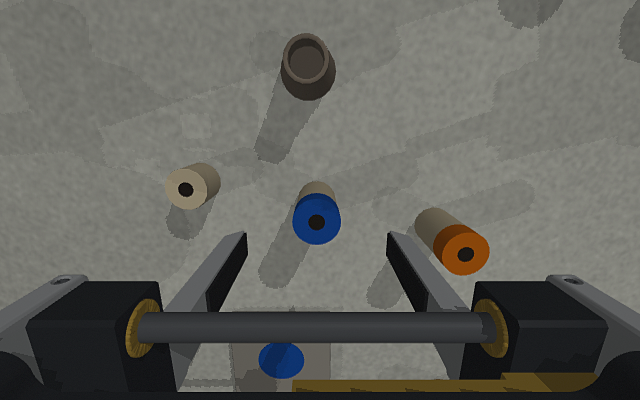

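The wrist view agrees to about 1.5 px (blue dot at col 316, row 222, orange dot at 465, 254). I'll descend and grip.

arm_command(plan=[-1,0,0,-0.12,0,-1,0,0,-0.24,0,-1,0,0,-0.24,0,-1,0,0,-0.24,0,0.5,0,0,-0.24,0,1,0,0,-0.24,0,1,0,0,-0.24,0,1,0,0,-0.24,0,1,0,0,-0.24,0,1,0,0,-0.24,0,1,0,0,-0.24,0,1,0,0,-0.24,0], newtons=20)

```text
time_s: 3.6
ee_pos: [0.5034, 0.298, 0.2246]
eef_rot: [-3.141, 0.0, 1.831]
force: [-0.7, -0.1, 0.4]
grip_width: 0.0398
```

```bash
python3 - <<'E'
from h import *
print(pix2w((58,307.5),.06,"wrist",None)) if 0 else None
o=sensors.get_obs();print(o['ee_pos'],o['force'],o['grip_width'])
E
```

```text
[0.50336561 0.29797029 0.22463989] [-0.6812533  -0.09139089  0.39491966] 0.03984164428132021
```

Grip width is 39.8 mm, so the post is held. I'll lift it, carry it to the blue spot and lower it to just above the shelf.

arm_command(plan=[1,0,0,0.1,0,1,0,0,0.16,0,1,0.005,-0.1,0.16,0,1,0.01,-0.2,0.16,0,1,0.015,-0.3,0.16,0,1,0.02,-0.4,0.16,0,1,0.025,-0.48,0.16,0,1,0.025,-0.513,0.16,0,1,0.025,-0.513,0.16,0,1,0.025,-0.513,0.1,0,1,0.025,-0.513,0.06,0,1,0.025,-0.513,0.045,0,1,0.025,-0.513,0.045,0,1,0.025,-0.513,0.045,0,1,0.025,-0.513,0.045,0])

```text
time_s: 5.1
ee_pos: [0.5136, 0.0931, 0.2435]
eef_rot: [3.14, 0.0, 1.832]
force: [0.1, 0.2, -2.3]
grip_width: 0.0397
```

```bash
python3 - <<'E'
from h import *
np.set_printoptions(precision=4,suppress=True)
o=sensors.get_obs();print(o['ee_pos'],o['eef_rot'],o['force'])
cv2.imwrite("pics/w2.png",vision.camera("wrist"));cv2.imwrite("pics/t2.png",cv2.resize(vision.camera("top")[120:270,200:400],None,fx=4,fy=4,interpolation=cv2.INTER_CUBIC))
E
```

```text
[0.5136 0.0931 0.2435] [3.1402 0.0001 1.8317] [ 0.1469  0.2431 -2.3094]
```

View pics/w2.png

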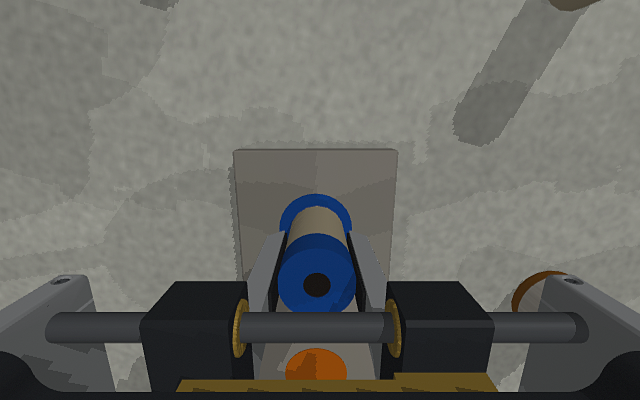

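The post hangs centred over the blue spot (spot rim at cols 280 to 352, shelf edges at 233 and 397, post at 316). I'll set it down and release.

arm_command(plan=[1,0,0,-0.006,0,1,0,0,-0.01,0,1,0,0,-0.01,0,1,0,0,-0.01,0])

```text
time_s: 5.6
ee_pos: [0.5135, 0.0928, 0.2395]
eef_rot: [3.141, 0.0, 1.831]
force: [-4.1, -0.8, 10.9]
grip_width: 0.04
```

arm_command(plan=[0.4,0,0,-0.008,0,0,0,0,-0.008,0,-0.5,0,0,-0.008,0,-1,0,0,-0.008,0,-1,0,0,-0.008,0,-1,0,0,-0.008,0,-1,0,0,0.1,0,-1,0,0,0.214,0,-1,0,0,0.214,0,-1,0.1,0.17,0.214,0,-1,0.2,0.34,0.214,0,-1,0.303,0.524,0.214,0,-1,0.303,0.524,0.214,0,-1,0.303,0.524,0.214,0,-1,0.303,0.524,0.214,0,-1,0.303,0.524,0.214,0])

```text
time_s: 7.2
ee_pos: [0.6345, 0.3029, 0.3226]
eef_rot: [-3.14, 0.0, 1.832]
force: [0.4, -0.5, -0.2]
grip_width: 0.0942
```

```bash
python3 - <<'E'
from h import *
np.set_printoptions(precision=4,suppress=True)
o=sensors.get_obs();print(o['ee_pos'],o['eef_rot'],o['force'])
im=vision.camera("wrist");cv2.imwrite("pics/w3.png",im);pp=P("wrist")
print(w2pix((.6348,.3026,.075),"wrist",pp),w2pix((.5133,.0927,.09),"wrist",pp))
t=vision.camera("top");cv2.imwrite("pics/t3.png",cv2.resize(t[120:270,200:400],None,fx=4,fy=4,interpolation=cv2.INTER_CUBIC))
print(w2pix((.5133,.0927,.09),"top"))
E
```

```text
[0.6345 0.3029 0.3226] [-3.1398  0.0004  1.8324] [ 0.4061 -0.4732 -0.1934]
[218.6787 318.0259] [394.4157 137.3208]
[212.3667 264.9039]
```

View pics/w3.png

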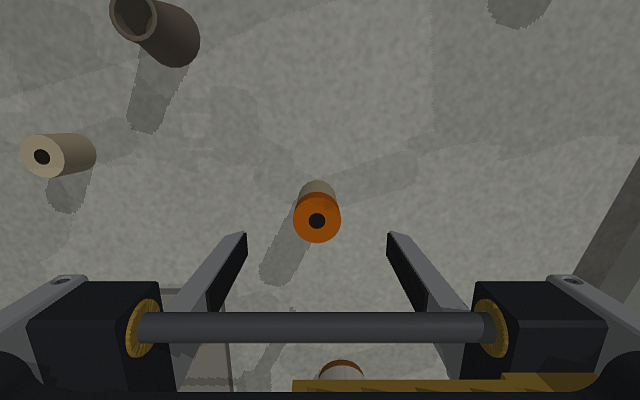

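View pics/t3.png

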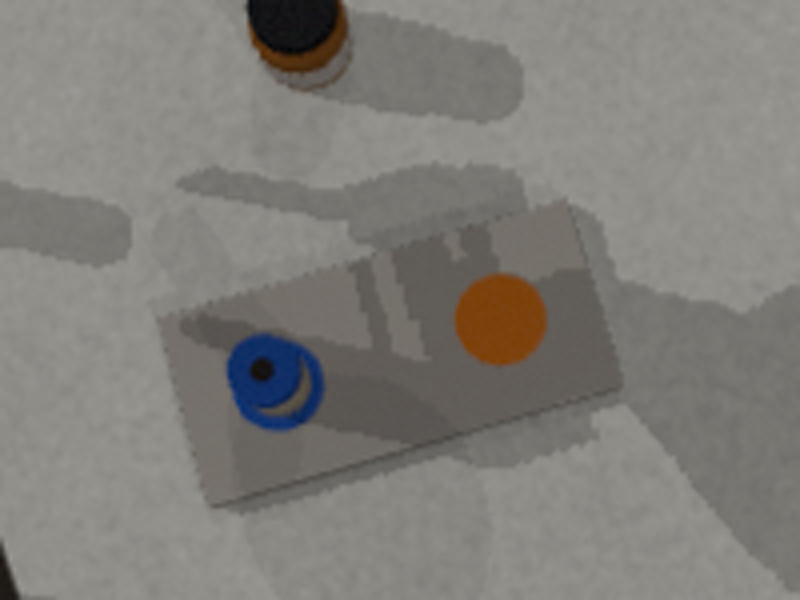

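The blue post stands on its spot: its dot is at (264.9, 212.1) and I predicted (264.9, 212.4). The orange dot in the wrist view is at (317, 221), about 2 px off my prediction, so I'll nudge slightly toward −y and grip.

arm_command(plan=[-1,0.001,-0.004,-0.12,0,-1,0.001,-0.004,-0.2,0,-1,0.001,-0.004,-0.247,0,-1,0.001,-0.004,-0.247,0,0.5,0.001,-0.004,-0.247,0,1,0.001,-0.004,-0.247,0,1,0.001,-0.004,-0.247,0,1,0.001,-0.004,-0.247,0,1,0.001,-0.004,-0.247,0,1,0.001,-0.004,-0.247,0,1,0.001,-0.004,-0.247,0])

```text
time_s: 8.4
ee_pos: [0.635, 0.3008, 0.2255]
eef_rot: [3.142, 0.0, 1.831]
force: [0.8, 0.6, -0.3]
grip_width: 0.0417
```

arm_command(plan=[1,0,0,0.1,0,1,0,0,0.2,0,1,-0.01,-0.05,0.25,0,1,-0.03,-0.15,0.25,0,1,-0.06,-0.25,0.25,0,1,-0.09,-0.35,0.25,0,1,-0.11,-0.45,0.25,0,1,-0.14,-0.55,0.25,0,1,-0.16,-0.65,0.25,0,1,-0.19,-0.75,0.25,0,1,-0.214,-0.82,0.25,0,1,-0.214,-0.858,0.25,0,1,-0.214,-0.858,0.25,0,1,-0.214,-0.858,0.15,0,1,-0.214,-0.858,0.08,0,1,-0.214,-0.858,0.045,0,1,-0.214,-0.858,0.045,0,1,-0.214,-0.858,0.045,0,1,-0.214,-0.858,0.045,0])

```text
time_s: 10.3
ee_pos: [0.5498, -0.0421, 0.2445]
eef_rot: [3.14, 0.001, 1.832]
force: [-0.0, -0.2, -1.2]
grip_width: 0.0401
```

```bash
python3 - <<'E'
from h import *
np.set_printoptions(precision=4,suppress=True)
o=sensors.get_obs();print(o['ee_pos'],o['eef_rot'],o['force'])
cv2.imwrite("pics/w4.png",vision.camera("wrist"))
E
```

```text
[ 0.5498 -0.0421  0.2445] [3.14   0.0006 1.8317] [-0.0438 -0.1645 -1.214 ]
```

View pics/w4.png

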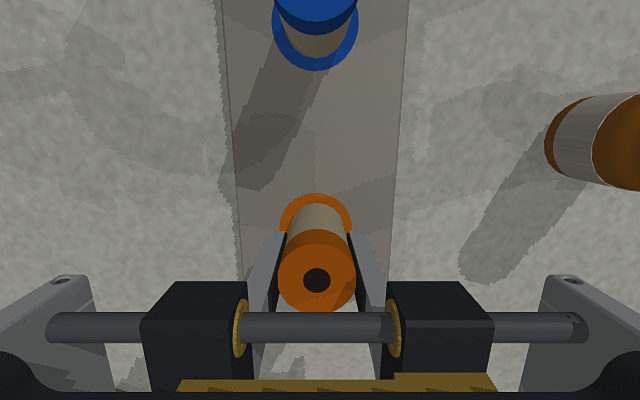

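The orange post hangs centred over its spot (rim at cols 281 to 351, post at 316). I'll lower, release, and go above the vase.

arm_command(plan=[1,0,0,-0.007,0,1,0,0,-0.0125,0,1,0,0,-0.0125,0,1,0,0,-0.0125,0,0.4,0,0,-0.0115,0,0,0,0,-0.0115,0,-0.5,0,0,-0.0115,0,-1,0,0,-0.0115,0,-1,0,0,-0.0115,0,-1,0,0,-0.0115,0,-1,0,0,0.1,0,-1,0,0,0.22,0,-1,0,0,0.22,0,-1,0,0,0.22,0])

```text
time_s: 11.75
ee_pos: [0.5493, -0.0424, 0.3321]
eef_rot: [3.14, 0.001, 1.831]
force: [-0.8, 0.8, 0.6]
grip_width: 0.0938
```

arm_command(plan=[-1,-0.02,0.1,0,0,-1,-0.04,0.2,0,0,-1,-0.06,0.3,0,0,-1,-0.08,0.4,0,0,-1,-0.1,0.5,0,0,-1,-0.12,0.6,0,0,-1,-0.14,0.7,0,0,-1,-0.16,0.8,0,0,-1,-0.18,0.9,0,0,-1,-0.21,1.0,0,0,-1,-0.21,1.0,0,0,-1,-0.21,1.0,0,0])

```text
time_s: 12.95
ee_pos: [0.465, 0.3579, 0.3298]
eef_rot: [-3.139, 0.001, 1.833]
force: [-0.5, 0.1, -0.9]
grip_width: 0.0944
```

```bash
python3 - <<'E'
from h import *
np.set_printoptions(precision=4,suppress=True)
o=sensors.get_obs();print(o['ee_pos'],o['eef_rot'],o['force'])
im=vision.camera("wrist");cv2.imwrite("pics/w5.png",im);pp=P("wrist")
print(w2pix((.4624,.4162,.06),"wrist",pp))
t=vision.camera("top");cv2.imwrite("pics/t5.png",cv2.resize(t[120:270,200:400],None,fx=4,fy=4,interpolation=cv2.INTER_CUBIC))
print(w2pix((.5133,.0927,.09),"top"),w2pix((.5493,-.0425,.09),"top"))
E
```

```text
[0.465  0.3579 0.3298] [-3.1392  0.001   1.8329] [-0.491   0.0729 -0.8792]
[146.5777 332.0617]
[212.3667 264.9039] [194.9307 324.6877]
```

View pics/w5.png

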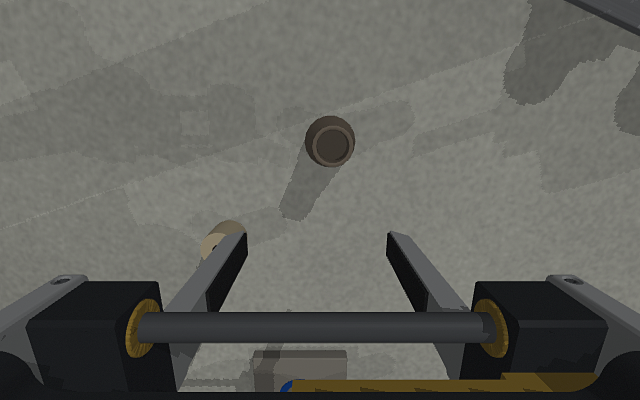

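View pics/t5.png

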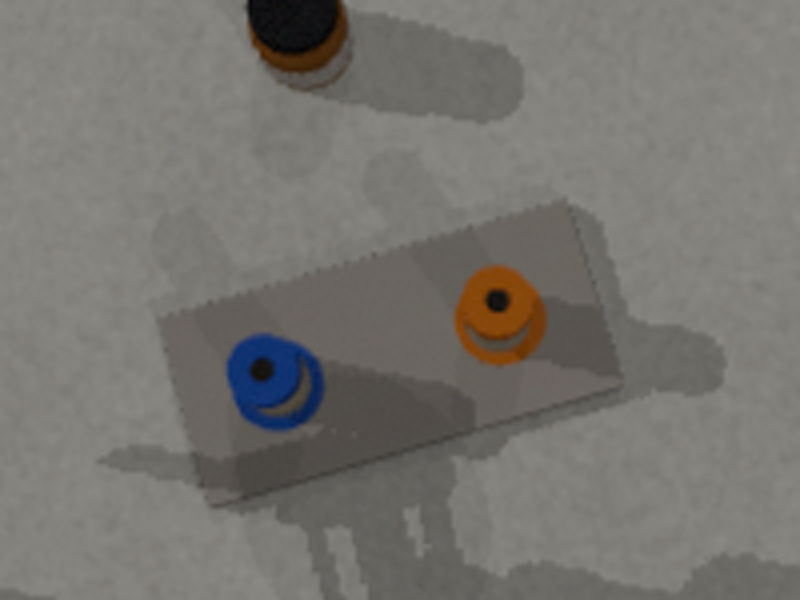

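Both posts are on their spots (orange dot at about (324.1, 194.6), predicted (324.7, 194.9)). The vase rim in the wrist view at (332, 145) matches my estimate. The neck only spans 40 to 60 mm and the tips reach 19 mm below the grasp point, so I'll keep the TCP at about 0.242 so that the tips stay above the cone.

arm_command(plan=[-1,-0.0065,0.08,-0.03,0,-1,-0.0065,0.147,-0.06,0,-1,-0.0065,0.147,-0.1,0,-1,-0.0065,0.147,-0.18,0,-1,-0.0065,0.147,-0.219,0,-1,-0.0065,0.147,-0.219,0,-1,-0.0065,0.147,-0.219,0,-1,-0.0065,0.147,-0.219,0])

```text
time_s: 13.85
ee_pos: [0.4632, 0.4163, 0.2454]
eef_rot: [3.14, -0.001, 1.831]
force: [-0.3, 0.5, -0.3]
grip_width: 0.0941
```

```bash
python3 - <<'E'
from h import *
np.set_printoptions(precision=4,suppress=True)
o=sensors.get_obs();print(o['ee_pos'],o['eef_rot'],o['force'])
im=vision.camera("wrist");cv2.imwrite("pics/w6.png",im)
E
```

```text
[0.4632 0.4163 0.2454] [ 3.1396 -0.0009  1.8309] [-0.315   0.5074 -0.261 ]
```

View pics/w6.png

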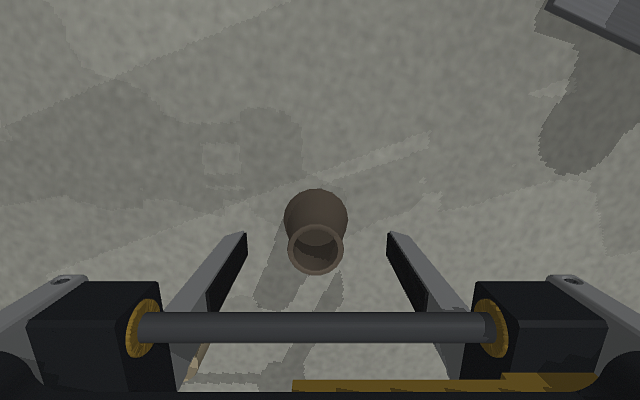

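arm_command(plan=[-1,0,0,-0.003,0,0.3,0,0,-0.003,0,1,0,0,-0.003,0,1,0,0,-0.003,0,1,0,0,-0.003,0,1,0,0,-0.003,0,1,0,0,-0.003,0,1,0,0,-0.003,0,1,0,0,-0.003,0,1,0,0,-0.003,0,1,0,0,-0.003,0], newtons=12)

```text
time_s: 15.0
ee_pos: [0.4628, 0.4164, 0.2426]
eef_rot: [-3.142, -0.0, 1.831]
force: [0.4, 0.8, 0.6]
grip_width: 0.0353
```

arm_command(plan=[1,0,0,0.1,0,1,0,0,0.2,0,1,0.01,-0.05,0.3,0,1,0.02,-0.15,0.35,0,1,0.04,-0.25,0.35,0,1,0.06,-0.35,0.35,0,1,0.08,-0.45,0.35,0,1,0.09,-0.55,0.35,0,1,0.11,-0.65,0.35,0,1,0.13,-0.75,0.35,0,1,0.15,-0.85,0.35,0,1,0.171,-0.94,0.35,0,1,0.171,-0.978,0.35,0,1,0.171,-0.978,0.35,0,1,0.171,-0.978,0.25,0,1,0.171,-0.978,0.15,0,1,0.171,-0.978,0.08,0,1,0.171,-0.978,0.0475,0,1,0.171,-0.978,0.0475,0,1,0.171,-0.978,0.0475,0])

```text
time_s: 17.0
ee_pos: [0.5315, 0.0257, 0.2629]
eef_rot: [3.14, 0.0, 1.832]
force: [-0.3, 0.6, -0.4]
grip_width: 0.0354
```

```bash
python3 - <<'E'
from h import *
np.set_printoptions(precision=4,suppress=True)
o=sensors.get_obs();print(o['ee_pos'],o['eef_rot'],o['force'])
im=vision.camera("wrist");cv2.imwrite("pics/w7.png",im)
s=vision.camera("side");cv2.imwrite("pics/s7.png",cv2.resize(s[130:280,220:400],None,fx=4,fy=4,interpolation=cv2.INTER_CUBIC))
E
```

```text
[0.5315 0.0257 0.2629] [3.1401 0.0003 1.8319] [-0.2994  0.6028 -0.3805]
```

View pics/w7.png

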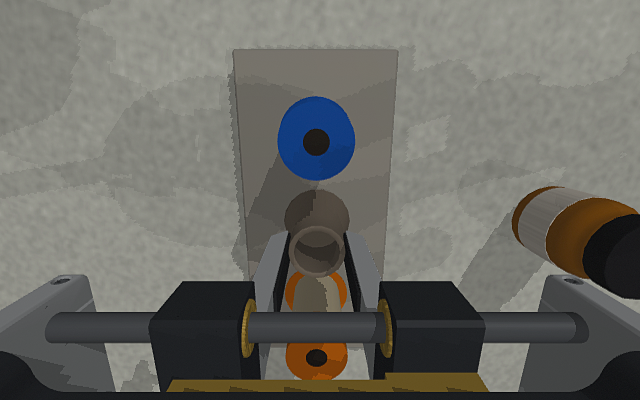

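View pics/s7.png

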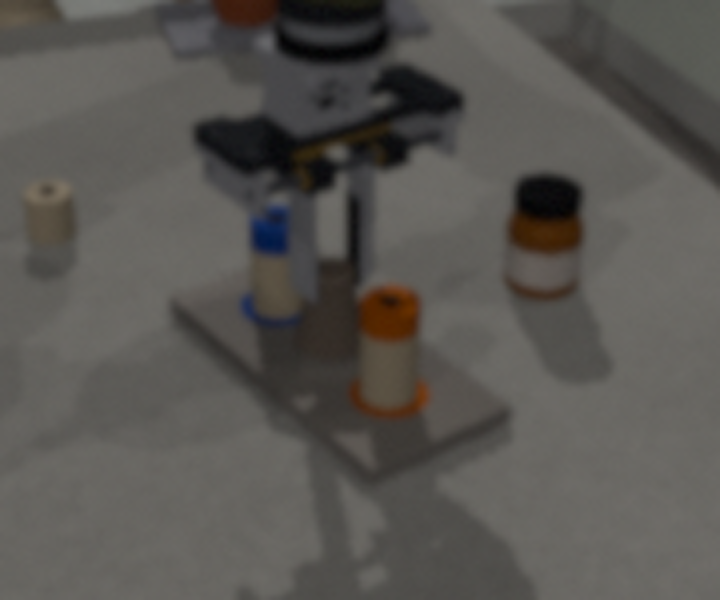

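The vase lines up with both post dots (all at col 316 to 317), midway between them. I'll lower and release.

arm_command(plan=[1,0,0,-0.006,0,1,0,0,-0.011,0,1,0,0,-0.011,0,1,0,0,-0.011,0,0.7,0,0,-0.011,0,0.3,0,0,-0.011,0,-0.2,0,0,-0.011,0,-1,0,0,-0.011,0,-1,0,0,-0.011,0,-1,0,0,-0.011,0,-1,0,0,0.1,0,-1,0,0,0.2,0,-1,0,0,0.3,0,-1,0,0,0.3,0])

```text
time_s: 18.5
ee_pos: [0.5314, 0.0252, 0.3869]
eef_rot: [3.134, 0.002, 1.831]
force: [0.6, 0.4, 0.9]
grip_width: 0.0931
```

arm_command(plan=[-1,0,-0.1,0,0.06,-1,0,-0.2,0,0.13,-1,0.01,-0.3,0,0.2,-1,0.01,-0.4,0,0.26,-1,0.02,-0.5,0,0.33,-1,0.02,-0.6,0,0.4,-1,0.03,-0.7,0,0.46,-1,0.03,-0.8,0,0.52,-1,0.038,-0.835,0,0.559,-1,0.038,-0.835,0,0.559,-1,0.038,-0.835,0,0.559,-1,0.038,-0.835,0,0.559,-1,0.038,-0.835,0,0.559])

```text
time_s: 19.8
ee_pos: [0.5465, -0.3078, 0.3818]
eef_rot: [-3.142, 0.0, 3.002]
force: [-1.0, -0.7, -0.6]
grip_width: 0.094
```

```bash
python3 - <<'E'
from h import *
np.set_printoptions(precision=4,suppress=True)
o=sensors.get_obs();print(o['ee_pos'],o['eef_rot'],o['qpos'])
im=vision.camera("wrist");cv2.imwrite("pics/w8.png",im);pp=P("wrist")
hsv=cv2.cvtColor(im,cv2.COLOR_BGR2HSV);H,S,V=[hsv[...,i].astype(int) for i in range(3)]
m=((H<20)&(S>90)).astype(np.uint8)
n,l,s,c=cv2.connectedComponentsWithStats(m);i=1+np.argmax(s[1:,4]);print(s[i],c[i])
cn=max(cv2.findContours((l==i).astype(np.uint8),0,1)[0],key=cv2.contourArea)
w=np.array([pix2w((p[0][1],p[0][0]),.012,"wrist",pp)[:2] for p in cn],np.float32)*1000
print(cv2.minAreaRect(w))
t=vision.camera("top");cv2.imwrite("pics/t8.png",cv2.resize(t[120:270,200:400],None,fx=4,fy=4,interpolation=cv2.INTER_CUBIC))
print(w2pix((.5313,.0251,.075),"top"))
E
```

```text
[ 0.5465 -0.3078  0.3818] [-3.1416  0.0001  3.0022] [-0.5712  0.4906  1.3109  0.      1.34   -2.0026]
[ 289   45   51  187 8731] [314.1853 135.2613]
((495.890869140625, -304.0443115234375), (55.388404846191406, 217.37428283691406), 82.07719421386719)
[204.4969 295.2529]
```

View pics/w8.png

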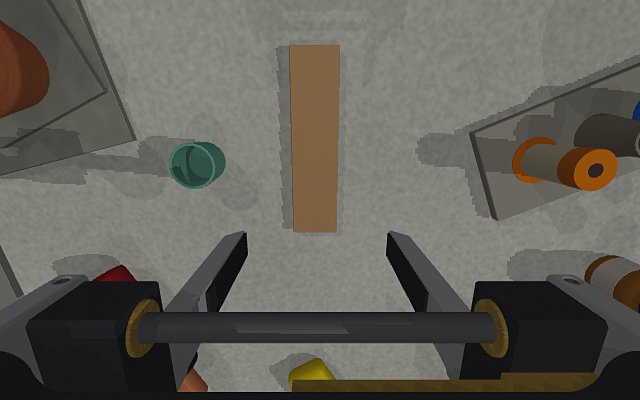

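View pics/t8.png

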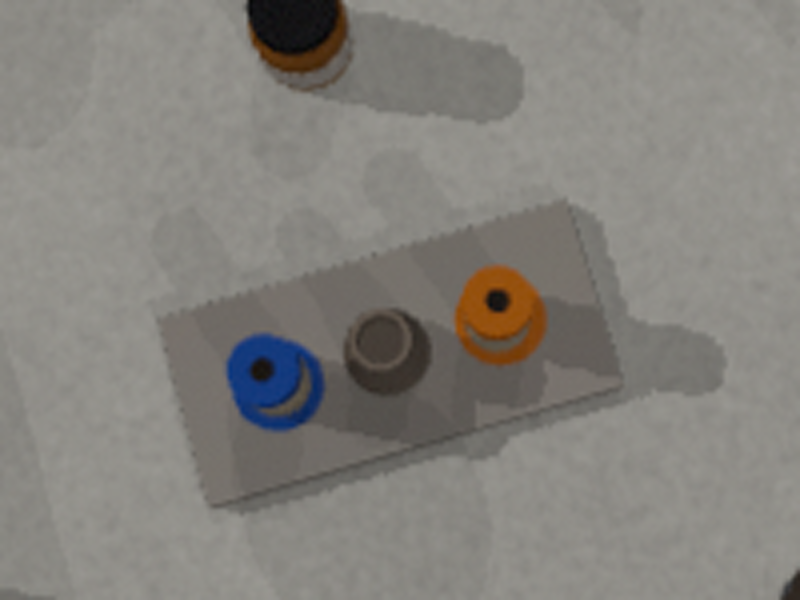

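The vase rim is at about (294.6, 204.9) against a predicted (295.3, 204.5), so it is well placed. The wrist view gives the tile at (0.496, −0.304) with its short axis at 82.1°, agreeing with the top view. I'll descend on the tile.

arm_command(plan=[-1,-0.06,0.011,-0.1,0,-1,-0.126,0.011,-0.2,0,-1,-0.126,0.011,-0.3,0,-1,-0.126,0.011,-0.38,0,-1,-0.126,0.011,-0.42,0,-1,-0.126,0.011,-0.42,0,-1,-0.126,0.011,-0.42,0,-1,-0.126,0.011,-0.42,0])

```text
time_s: 20.7
ee_pos: [0.4964, -0.3046, 0.2155]
eef_rot: [-3.14, 0.002, 3.002]
force: [0.5, 0.5, -0.0]
grip_width: 0.094
```

arm_command(plan=[-1,0,0.003,-0.015,0,-1,0,0.003,-0.03,0,-1,0,0.003,-0.03,0,-1,0,0.003,-0.03,0,0,0,0.003,-0.03,0,1,0,0.003,-0.03,0,1,0,0.003,-0.03,0,1,0,0.003,-0.03,0,1,0,0.003,-0.03,0,1,0,0.003,-0.03,0,1,0,0.003,-0.03,0,1,0,0.003,-0.03,0,1,0,0.003,-0.03,0], newtons=45)

```text
time_s: 22.0
ee_pos: [0.496, -0.3032, 0.2017]
eef_rot: [-3.142, 0.0, 3.002]
force: [-1.2, 0.2, 0.9]
grip_width: 0.0553
```

arm_command(plan=[1,0,0,0.05,0,1,0,0,0.15,0,1,0,0,0.25,0,1,0,0.03,0.35,-0.02,1,0.01,0.1,0.4,-0.06,1,0.02,0.18,0.4,-0.12,1,0.03,0.26,0.4,-0.18,1,0.04,0.34,0.4,-0.24,1,0.05,0.42,0.4,-0.3,1,0.06,0.5,0.4,-0.36,1,0.07,0.58,0.4,-0.42,1,0.08,0.66,0.4,-0.48,1,0.088,0.74,0.4,-0.53,1,0.088,0.8,0.4,-0.559,1,0.088,0.821,0.4,-0.559,1,0.088,0.821,0.4,-0.559,1,0.088,0.821,0.4,-0.559,1,0.088,0.821,0.4,-0.559])

```text
time_s: 23.8
ee_pos: [0.5312, 0.0242, 0.3616]
eef_rot: [-3.141, 0.0, 1.831]
force: [-0.1, 0.3, -3.0]
grip_width: 0.0557
```

```bash
python3 - <<'E'
from h import *
np.set_printoptions(precision=4,suppress=True)
o=sensors.get_obs();print(o['ee_pos'],o['eef_rot'],o['force'],o['grip_width'])
im=vision.camera("wrist");cv2.imwrite("pics/w9.png",im)
s=vision.camera("side");cv2.imwrite("pics/s9.png",cv2.resize(s[100:280,220:400],None,fx=3.3,fy=3.3,interpolation=cv2.INTER_CUBIC))
E
```

```text
[0.5312 0.0242 0.3616] [-3.1414  0.0001  1.831 ] [-0.115   0.2599 -2.9829] 0.05566660230755518
```

View pics/w9.png

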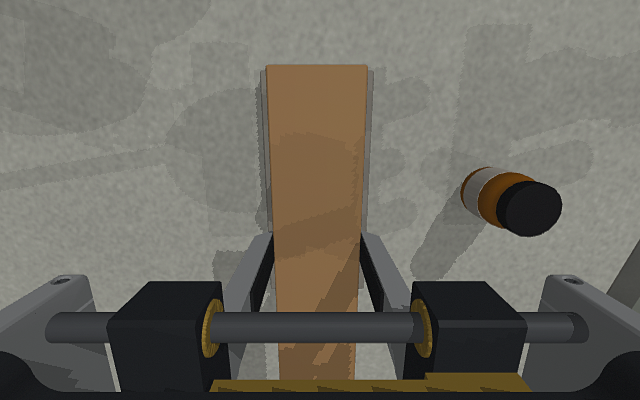

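View pics/s9.png

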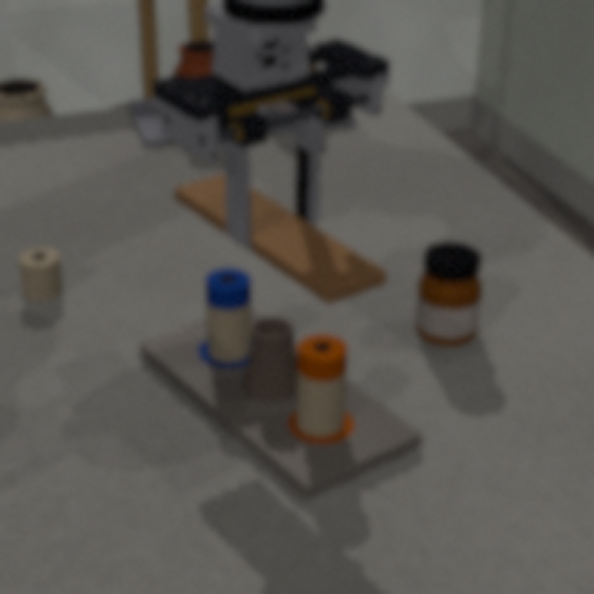

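```bash
python3 - <<'E'
from h import *
np.set_printoptions(precision=4,suppress=True)
pp=P("wrist"); u=np.array([-np.sin(np.radians(14.9)),np.cos(np.radians(14.9)),0]);c=np.array([.5313,.0251,0])
for p in((65,267),(65,317),(65,368)):
    w=pix2w(p,.172,"wrist",pp); print(w,(w-c)@u,(w-c)@np.array([u[1],-u[0],0]))
E
```

```text
[0.4772 0.122  0.172 ] 0.10752539600149091 -0.02738815453857953
[0.5032 0.1289 0.172 ] 0.10753094606276019 -0.0004938003793123347
[0.5297 0.1359 0.172 ] 0.10753660658996791 0.026935846982530515
```

The tile is level and square with the shelf (tile at cols 267 to 368, shelf at 258 to 373). Its far end measures about 2.5 mm short of where it should be along the shelf, so I'll correct by 2 mm while lowering.

arm_command(plan=[1,-0.001,0.005,-0.05,0,1,-0.001,0.005,-0.1,0,1,-0.001,0.005,-0.14,0,1,-0.001,0.005,-0.155,0,1,-0.001,0.005,-0.16,0,1,-0.001,0.005,-0.165,0,1,-0.001,0.005,-0.17,0,1,-0.001,0.005,-0.172,0,1,-0.001,0.005,-0.172,0,1,-0.001,0.005,-0.172,0])

```text
time_s: 24.9
ee_pos: [0.5308, 0.0272, 0.2931]
eef_rot: [3.141, 0.0, 1.831]
force: [0.1, 0.3, -2.3]
grip_width: 0.0556
```

arm_command(plan=[1,0,0,-0.002,0,1,0,0,-0.004,0,1,0,0,-0.004,0,1,0,0,-0.004,0])

```text
time_s: 25.3
ee_pos: [0.5308, 0.0272, 0.2916]
eef_rot: [3.141, 0.0, 1.831]
force: [-2.6, 0.3, 4.8]
grip_width: 0.0556
```

arm_command(plan=[0.2,0,0,-0.004,0,0,0,0,-0.004,0,-0.2,0,0,-0.004,0,-0.5,0,0,-0.004,0,-1,0,0,-0.004,0,-1,0,0,-0.004,0,-1,0,0,-0.004,0,-1,0,0,0.1,0,-1,0,0,0.22,0,-1,0,0,0.25,0,-1,0,0,0.25,0,-1,0,0,0.25,0])

```text
time_s: 26.5
ee_pos: [0.5306, 0.0272, 0.3898]
eef_rot: [-3.14, -0.0, 1.831]
force: [0.6, 0.4, -0.2]
grip_width: 0.0941
```

```bash
python3 - <<'E'
from h import *
np.set_printoptions(precision=4,suppress=True)
o=sensors.get_obs();print(o['ee_pos'],o['eef_rot'],o['force'],o['grip_width'])
im=vision.camera("wrist");cv2.imwrite("pics/w10.png",im)
pp=P("wrist"); u=np.array([-np.sin(np.radians(14.9)),np.cos(np.radians(14.9)),0]);c=np.array([.5313,.0251,0])
hsv=cv2.cvtColor(im,cv2.COLOR_BGR2HSV);H,S,V=[hsv[...,i].astype(int) for i in range(3)]
print(hsv[200,317])
s=vision.camera("side");cv2.imwrite("pics/s10.png",cv2.resize(s[100:280,220:400],None,fx=3.3,fy=3.3,interpolation=cv2.INTER_CUBIC))
print([w2pix((.4975,-.4362,z),"top") for z in(.045,)],pix2w((216.1,497.3),.045,"top"))
E
```

```text
[0.5306 0.0272 0.3898] [-3.14   -0.0005  1.8314] [ 0.6384  0.4389 -0.1989] 0.09405318197242743
[ 16 123 131]
[array([215.4689, 495.2483])] [ 0.4959 -0.4408  0.045 ]
```

View pics/w10.png

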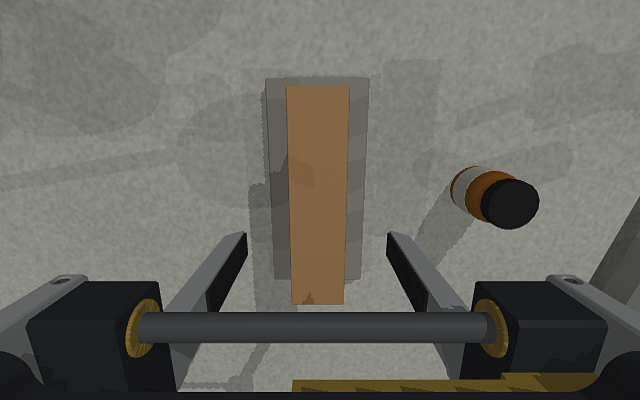

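View pics/s10.png

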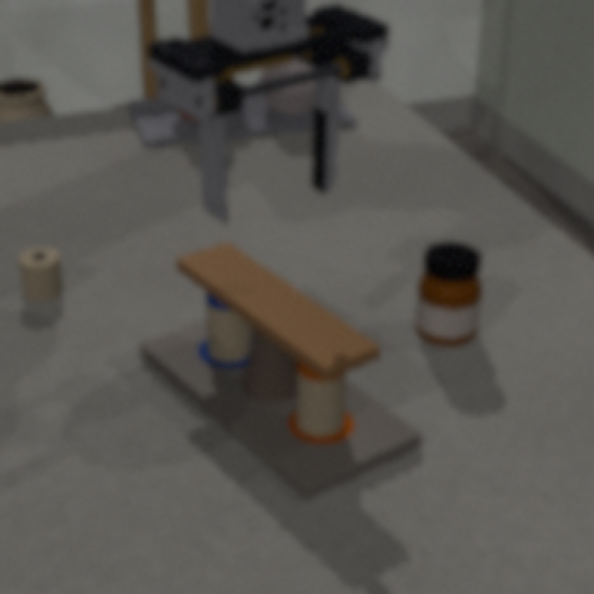

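arm_command(plan=[-1,-0.01,-0.1,0,0,-1,-0.02,-0.2,0,0,-1,-0.03,-0.3,0,0,-1,-0.04,-0.4,0,0,-1,-0.05,-0.5,0,0,-1,-0.06,-0.6,0,0,-1,-0.07,-0.7,0,0,-1,-0.087,-0.8,0,0,-1,-0.087,-0.9,0,0,-1,-0.087,-0.9,0,0])

```text
time_s: 27.6
ee_pos: [0.4951, -0.3366, 0.3891]
eef_rot: [-3.14, -0.002, 1.828]
force: [-0.4, -0.0, -0.7]
grip_width: 0.0939
```

arm_command(plan=[-1,0,-0.1,-0.05,0,-1,0,-0.2,-0.1,0,-1,0,-0.27,-0.15,0,-1,0,-0.27,-0.15,0,-1,0,-0.27,-0.15,0,-1,0,-0.27,-0.15,0])

```text
time_s: 28.2
ee_pos: [0.4964, -0.4397, 0.3316]
eef_rot: [3.141, 0.0, 1.832]
force: [0.0, 0.4, 0.0]
grip_width: 0.0944
```

```bash
python3 - <<'E'
from h import *
np.set_printoptions(precision=4,suppress=True)
o=sensors.get_obs();print(o['ee_pos'],o['eef_rot'],o['force'])
im=vision.camera("wrist");cv2.imwrite("pics/w11.png",im)
pp=P("wrist");print(w2pix((.4959,-.4408,.045),"wrist",pp))
t=vision.camera("top");cv2.imwrite("pics/t11f.png",t)
cv2.imwrite("pics/t11.png",cv2.resize(t[120:270,200:400],None,fx=4,fy=4,interpolation=cv2.INTER_CUBIC))
hsv=cv2.cvtColor(t,cv2.COLOR_BGR2HSV);H,S,V=[hsv[...,i].astype(int) for i in range(3)]
m=((H>8)&(H<20)&(S>90)&(S<170)).astype(np.uint8); m[:140]=0;m[:,:220]=0;m[:,380:]=0
m=cv2.morphologyEx(m,cv2.MORPH_OPEN,np.ones((3,3)))
cn=max(cv2.findContours(m,0,1)[0],key=cv2.contourArea)
w=np.array([pix2w((p[0][1],p[0][0]),.102,"top")[:2] for p in cn],np.float32)*1000
print(cv2.minAreaRect(w))
E
```

```text
[ 0.4964 -0.4397  0.3316] [3.1414 0.0001 1.8324] [0.0472 0.4146 0.0486]
[206.727  315.9612]
((530.3001708984375, 25.930580139160156), (57.18778610229492, 218.45677185058594), 14.941202163696289)
```

View pics/w11.png

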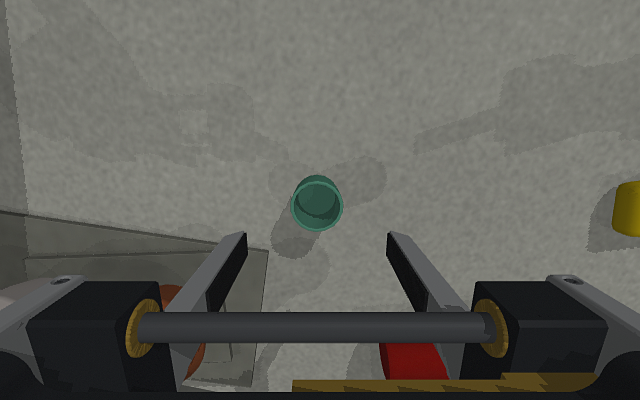

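View pics/t11.png

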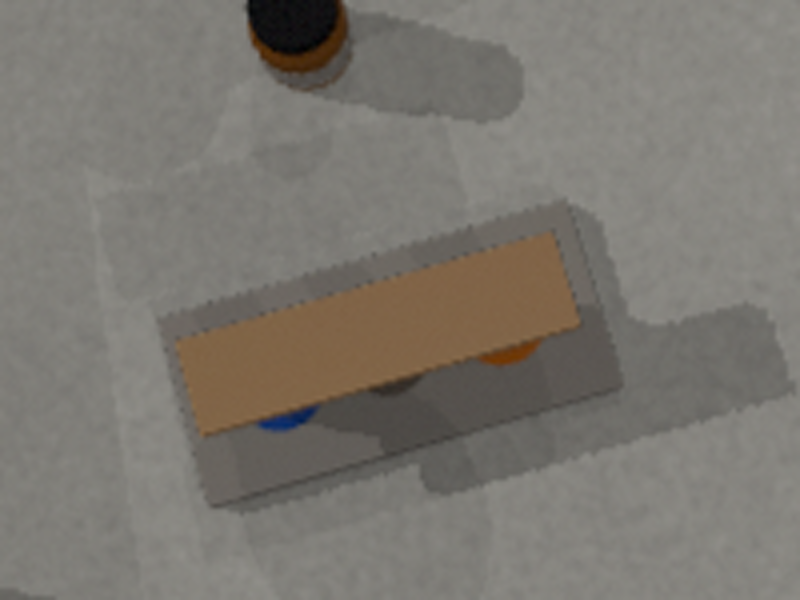

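The tile measures centre (0.5303, 0.0259) at 14.94°, within about 1 mm of the target. The cup rim at (317, 206) in the wrist view matches (316, 207), and the neighbouring slab and pots are clear of the fingers. I'll grasp the cup gently.

arm_command(plan=[-1,0,-0.001,-0.1,0,-1,0,-0.001,-0.2,0,-1,0,-0.001,-0.27,0,-1,0,-0.001,-0.297,0,-1,0,-0.001,-0.297,0,-1,0,-0.001,-0.297,0,0,0,-0.001,-0.297,0,1,0,-0.001,-0.297,0,1,0,-0.001,-0.297,0,1,0,-0.001,-0.297,0,1,0,-0.001,-0.297,0,1,0,-0.001,-0.297,0,1,0,-0.001,-0.297,0,1,0,-0.001,-0.297,0], newtons=15)

```text
time_s: 29.7
ee_pos: [0.496, -0.4412, 0.2125]
eef_rot: [3.142, 0.0, 1.831]
force: [-0.9, 0.2, 0.9]
grip_width: 0.0504
```

arm_command(plan=[1,0,0,0.08,0,1,0,0,0.18,0,1,0,0,0.28,0,1,0,0.04,0.37,0,1,0,0.12,0.4,0,1,0.01,0.22,0.4,0,1,0.01,0.32,0.4,0,1,0.02,0.42,0.4,0,1,0.02,0.52,0.4,0,1,0.03,0.62,0.4,0,1,0.03,0.72,0.4,0,1,0.04,0.82,0.4,0,1,0.043,0.9,0.4,0,1,0.043,0.9,0.4,0])

```text
time_s: 31.1
ee_pos: [0.5132, -0.0783, 0.3726]
eef_rot: [3.141, -0.0, 1.835]
force: [-0.3, -0.5, -0.9]
grip_width: 0.0505
```

arm_command(plan=[1,0,0.1,0,0,1,0,0.2,0,0,1,0,0.3,0,0,1,0,0.38,0,0,1,0,0.435,0,0,1,0,0.435,0,0,1,0,0.435,0,0,1,0,0.435,0,0,1,0,0.435,0,0])

```text
time_s: 32.0
ee_pos: [0.5133, 0.0917, 0.3724]
eef_rot: [-3.141, 0.0, 1.83]
force: [-0.8, 0.3, -1.2]
grip_width: 0.0508
```

```bash
python3 - <<'E'
from h import *
np.set_printoptions(precision=4,suppress=True)
o=sensors.get_obs();print(o['ee_pos'],o['eef_rot'],o['force'],o['grip_width'])
im=vision.camera("wrist");cv2.imwrite("pics/w12.png",im)
s=vision.camera("side");cv2.imwrite("pics/s12.png",cv2.resize(s[100:280,220:400],None,fx=3.3,fy=3.3,interpolation=cv2.INTER_CUBIC))
E
```

```text
[0.5133 0.0917 0.3724] [-3.1415  0.0001  1.83  ] [-0.802   0.2869 -1.2096] 0.05078560005184561
```

View pics/w12.png

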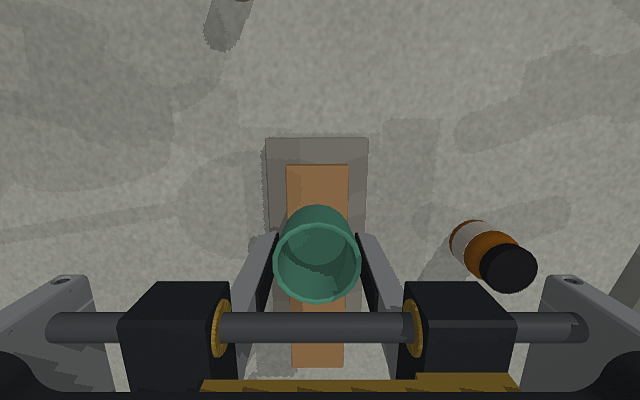

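View pics/s12.png

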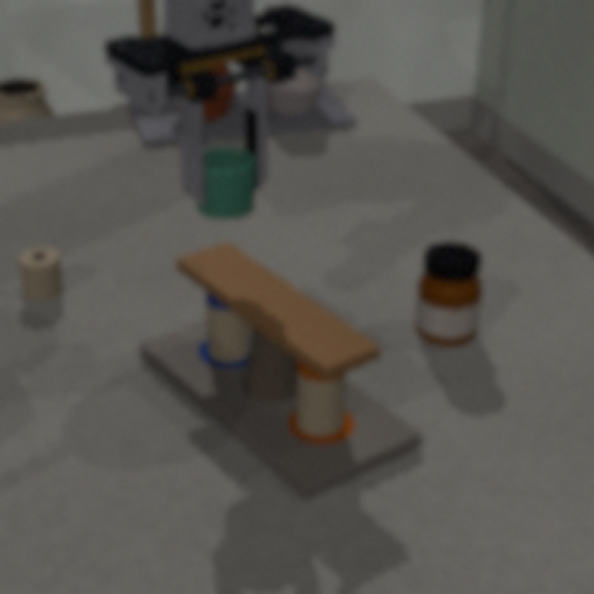

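arm_command(plan=[1,0,0.0025,-0.05,0,1,0,0.0025,-0.1,0,1,0,0.0025,-0.125,0,1,0,0.0025,-0.132,0,1,0,0.0025,-0.136,0,1,0,0.0025,-0.14,0,1,0,0.0025,-0.142,0,1,0,0.0025,-0.142,0,1,0,0.0025,-0.142,0])

```text
time_s: 33.0
ee_pos: [0.5132, 0.0938, 0.3159]
eef_rot: [3.141, 0.0, 1.831]
force: [-0.5, 0.4, -1.0]
grip_width: 0.0506
```

arm_command(plan=[1,0,-0.001,-0.002,0,1,0,-0.001,-0.0035,0,1,0,-0.001,-0.0035,0,1,0,-0.001,-0.0035,0])

```text
time_s: 33.4
ee_pos: [0.5132, 0.0933, 0.3145]
eef_rot: [3.141, 0.0, 1.831]
force: [-0.3, -1.9, 3.9]
grip_width: 0.0507
```

Contact shows as +3.9 N. I'll release slowly and retreat straight up.

arm_command(plan=[0.3,0,0,-0.0035,0,0.1,0,0,-0.0035,0,-0.1,0,0,-0.0035,0,-0.4,0,0,-0.0035,0,-1,0,0,-0.0035,0,-1,0,0,-0.0035,0,-1,0,0,-0.0035,0,-1,0,0,0.08,0,-1,0,0,0.18,0,-1,0,0,0.25,0,-1,0,0,0.25,0,-1,0,0,0.25,0])

```text
time_s: 34.6
ee_pos: [0.5131, 0.0934, 0.4141]
eef_rot: [3.141, 0.0, 1.831]
force: [-0.7, -0.2, -0.5]
grip_width: 0.094
```

arm_command(plan=[-1,-0.1,0.06,0,0,-1,-0.2,0.12,0,0,-1,-0.3,0.2,0,0,-1,-0.35,0.3,0,0,-1,-0.35,0.4,0,0,-1,-0.35,0.5,0,0,-1,-0.35,0.6,0,0,-1,-0.35,0.6,0,0,-1,-0.35,0.6,0,0,-1,-0.35,0.6,0,0])

```text
time_s: 35.6
ee_pos: [0.3733, 0.3327, 0.4135]
eef_rot: [-3.14, 0.001, 1.831]
force: [0.8, -0.5, -0.0]
grip_width: 0.094
```

```bash
python3 - <<'E'
from h import *
np.set_printoptions(precision=4,suppress=True)
o=sensors.get_obs();print(o['time_s'],o['ee_pos'],o['force'],o['grip_width'])
s=vision.camera("side");cv2.imwrite("pics/s13.png",cv2.resize(s[100:280,220:400],None,fx=3.3,fy=3.3,interpolation=cv2.INTER_CUBIC))
t=vision.camera("top");cv2.imwrite("pics/t13.png",cv2.resize(t[120:270,200:400],None,fx=4,fy=4,interpolation=cv2.INTER_CUBIC))
p=w2pix((.5133,.0927,.147),"top");print("cup rim pred crop",(p[::-1]-[200,120]+.5)*4)
p=w2pix((.5133,.0927,.147),"side");print("side pred crop",(p[::-1]-[220,100]+.5)*3.3)
hsv=cv2.cvtColor(t,cv2.COLOR_BGR2HSV);H,S,V=[hsv[...,i].astype(int) for i in range(3)]
m=((H>8)&(H<20)&(S>90)&(S<170)).astype(np.uint8); m[:140]=0;m[:,:220]=0;m[:,380:]=0
m=cv2.morphologyEx(m,cv2.MORPH_OPEN,np.ones((3,3)))
cn=max(cv2.findContours(m,0,1)[0],key=cv2.contourArea)
w=np.array([pix2w((p[0][1],p[0][0]),.102,"top")[:2] for p in cn],np.float32)*1000
print(cv2.minAreaRect(w))
E
```

```text
35.6 [0.3733 0.3327 0.4135] [ 0.8429 -0.5035 -0.0436] 0.09396520341432885
cup rim pred crop [247.4923 359.5084]
side pred crop [227.3301 222.2412]
((536.7430419921875, 2.3134002685546875), (57.4594612121582, 169.846435546875), 14.941490173339844)
```

View pics/t13.png

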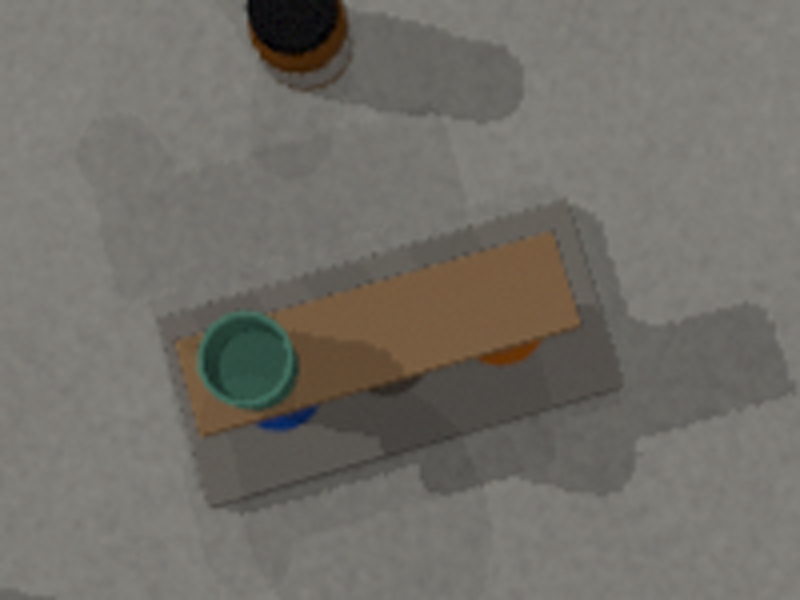

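View pics/s13.png

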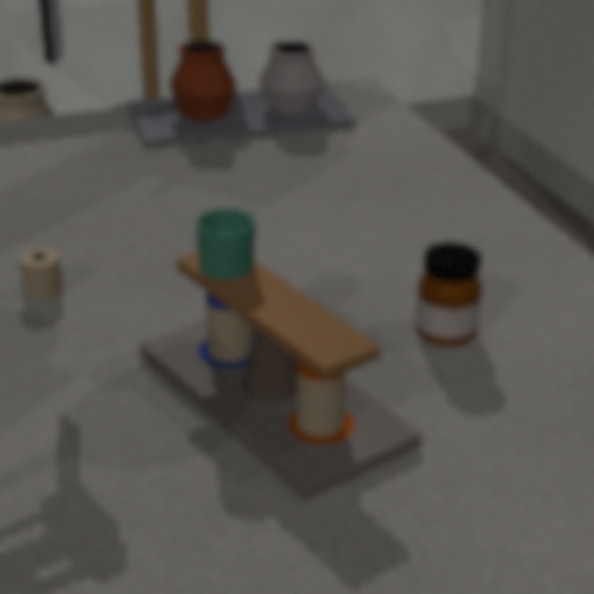

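The cup rim centre is at crop (247, 360) against a predicted (247, 360) in the top view, and (226, 222) against (227, 222) in the side view. The cup is upright over the blue post and the tile hasn't moved. The short post and jar are where they were, and the arm is clear, so I'll hand in.

```bash
python3 -c "
from station import job
print(job.hand_in())"
```

```text
the job is handed in; nothing more can be done
None
```

The tier is built as asked and handed in at about 36 s of the 131 s allowed. Both posts are on their spots, the vase is midway between them, the tile lies across the posts, and the mint-green cup stands upright above the blue post.

These were my last checks, all from the camera images:

| Thing | Result |
|---|---|
| Blue and orange posts | Dots on their tops within about 1 px (1–2 mm) of the positions expected for their spots |
| Vase | Within about 2 mm of the middle of the shelf |
| Tile | Centre within about 1.5 mm of the target, square to the shelf (14.94° against 14.9°); after the cup was placed, angle unchanged and no visible shift |
| Cup | Rim within about 1 px of the point above the blue post, in both the top and side views |
| Short post and glaze jar | Never touched; in the same place in the pictures |

- **Forces:** the highest wrist force reported at the end of a move was about 11 N, when setting down the blue post. I did not record forces during the moves.
- **Discrepancies:** the vision networks' point estimates were up to about 2 cm off, so I used colour and dot measurements from the top and wrist cameras instead. The cup now covers one end of the tile, so the last automatic tile fit gave only a valid angle. The centre above comes from just before the cup was placed.

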